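# Put the dismantled coin lock's parts back in their own places

### The job

The four parts of the dismantled coin lock have been laid out in each other's places. Using the empty black rubber mat as the spare spot, shift them round until the coin lock stands in the middle of the turntable, the bronze return flap in the middle of the wooden block, the steel bracket in the middle of the square steel tray and the white coin guide in the middle of the round cork pad, all upright as they are now and let go. Leave the blue key where it lies.

Things in the scene. Friction and masses are not known exactly. Their poses are not given: they have to be found in the camera images.
- coin_lock: the coin lock: dark steel case 70 (x) x 42 (y) x 60 (z) mm, aluminium top with a black coin slot, brass key cylinder sticking out 8 mm from its -x face at 40 mm height. About 0.4 kg. Origin: centre of the case's underside, z up. Grip it across y (42 mm). It starts on the steel tray or the cork pad.
- return_flap: the bronze return flap: plate 64 (x) x 48 (y) x 5 mm lying flat, with a thick lug 36 (x) x 14 (y) mm standing in the middle of it up to 39 mm above the underside. About 0.15 kg. Origin: centre of the plate's underside, z up. Grip the lug across y (14 mm). It starts on the steel tray or the cork pad, whichever the coin lock is not on.
- bracket: the steel mounting bracket: U channel lying open side up, 70 mm long (x), 44 mm wide outside (y), 42 mm tall, sheet 4 mm. About 0.2 kg. Origin: centre of the underside, z up. Grip it across both flanges, along y (44 mm). It starts on the turntable or the wooden block.
- coin_guide: the white nylon coin guide: block 80 (x) x 30 (y) x 38 (z) mm with a 12 mm wide groove along the top, open at the -x end. About 0.1 kg. Origin: centre of the underside, z up. Grip it across y (30 mm). It starts on the turntable or the wooden block, whichever the bracket is not on.
- turntable: the place of the coin lock: round ball-bearing turntable, 130 mm across, aluminium rim with studs, black rubber face with a grey disc in the middle; top face 24 mm above the origin. Its platter turns about z with slight friction; how it is turned does not matter. Fixed to the bench. Origin: bench level on its axis, z up.
- wood_block: the place of the return flap: plain wooden block 110 (x) x 100 (y) x 24 (z) mm, flat top 24 mm above the origin. Fixed. Origin: centre of its underside at bench level.
- steel_tray: the place of the bracket: square steel tray, 116 x 116 mm outside, inner floor 110 x 110 mm lying 5 mm above the origin, rim 3 mm thick with its top 12 mm above the origin. Fixed. Origin: centre of its underside at bench level.
- cork_pad: the place of the coin guide: round cork pad 110 mm across, flat top 5 mm above the origin. Fixed. Origin: centre of its underside at bench level.
- rubber_mat: the spare spot, empty at the start: flat black rubber mat 120 (x) x 100 (y) mm, top 4 mm above the origin. Fixed. Origin: centre of its underside at bench level.
- key: the blue anodised key, to be left alone: lies flat and loose on the bare bench among the places, 53 mm long (x), 24 mm wide, 5 mm thick. Origin: bench level, near the middle of its length.
There are look-alikes about, which are no part of the job. Several things have the shape of the return_flap; the one meant has the colours described above.

How it is judged:
By the outcome, as a careful person would: the job done as asked, in the order asked, and still so for the second after the job is handed in, with the robot touching nothing.
It also fails if it takes over 128 s, if anything falls off the work surface, if the arm or the gripper's body presses on something with over 40 N, if the wrist force passes 120 N, or if a joint passes its speed limit or range.

### The arm

A 6-joint arm with a two-finger parallel gripper is mounted at the origin on the work surface. World frame = base frame: x ahead of the robot, y to its left, z up, the work surface at z = 0. Lengths are in mm, angles in degrees, forces in N, time in s.
With the tool pointing down it reaches from about 375 to 825 mm from the base axis. Payload 5.5 kg.
Tool frame: the origin (TCP) lies midway between the tips of the shut fingers; the grasp point (between the pads) lies 19 mm behind it; z points along the fingers, y is the line along which they close (so a half turn about z gives the same grasp; the last joint's range is limited). The gripper opens to 85 mm and grips with 20 to 120 N. Pads are 22 mm wide; open, the fingers measure 114 mm over their backs; the gripper's body (76 mm by 85 mm) begins 54 mm behind the grasp point. The pads swing forward as they close: fully open they stand 13 mm farther back than shut.
Start: joints at [-69.729, 17.962, -2.699, 69.339, 0, 90], TCP at [207.875, -562.834, 231.299] pointing down, gripper open.
Joint ranges: [-152.73, 152.73], [-39.44, 99.34], [-58.76, 71.6], [-118.89, 123.64], [-81.53, 83.1], [-180, 180]. Speed limits (degrees/s): [136.94, 136.94, 172.46, 180, 180, 180].

### API

Orientations are given as a 3x3 rotation matrix whose columns are the frame's x, y, z axes.
In Python, from station import arm, read_camera gives the robot as it stands. The module is installed in compiled form; this text tells all that it offers.
- The arm moves only by the shell command python3 -m handwheel 'ROWS' [FORCE]. ROWS is JSON, one flat list of numbers, 7 for each row, row after row: the turn, a rotation vector about the tool's x, y, z in rad, then the shift along the tool's x, y, z in mm, then the opening, from 0 (shut) to 1 (fully open). In form: [ax, ay, az, x, y, z, fingers, ax, ay, az, x, y, z, fingers, ...]. A call has 1 to 12 rows; each row is the pose to reach, as a shift and turn from the pose commanded when the call began, along the tool's axes at that moment; what a row does not reach only later rows make up. A row lasts 1/12 s, in which the tool goes at most 41.7 mm and 7.16 degrees, less where a joint would pass 70% of its speed; a pose out of reach is approached as far as the arm can. A call with a gripper value outside its range is refused whole. The fingers move at their own pace and stop on an object; FORCE is the grip in N (left out, the last holds). Time passes only in rows, so rows that repeat a pose let the fingers close. It gives the time, the measured TCP pose, the force, the opening and the grip force at its end, in the units of the state.
- arm.observe(): the state, without advancing time (a new reading comes with each control period).
- read_camera(name): name is "scene" or "top"; returns a dict with "frame" (400x640x3 uint8, red, green, blue), "range_z" (400x640 float32, mm along the optical axis (not along the pixel's ray), 0 where there is no reading), "vertical_fov" (degrees; the focal length in pixels is half the picture's height over the tangent of half this angle, whatever the lens; pixels are square), "cx", "cy" (the principal point, pixels), "R" (3x3) and "t" (3): a world point X has camera coordinates R X + t. Camera axes: x right, y down, z forward; pixel columns grow to the right and rows downward; lengths in mm; the calibration is good to about 2 mm. A picture is of the moment at which its call begins.
- arm.hand_in(): hands the job in; it is judged then, once.
The state is a dict: "time": time; "joint_positions": joint angles; "joint_velocities": joint speeds; "tau": joint torques, N m; "tool_pos": TCP position; "eef_rot": TCP orientation; "wrist_force": force on the tool from outside, world axes, zero at the start; "torque": the same for the moment, N m; "grip_width": opening from 0.0 (shut) to 1.0 (fully open); "grasp_force": force on a finger pad.
Only numpy, scipy, OpenCV 4.12 (cv2) and the standard library are available. Lean on these libraries where they do the work, as an engineer would, in place of code of your own. Each camera call takes 0.05 s, during which the arm holds its last target. There are 200 camera calls.

## Working session

There is one attempt and no reset: what is moved stays moved. The work goes in short steps, Python scripts to look and compute and a shell command to move; the robot and the scene stay as the last step left them, time stands still between calls to the robot, and variables do not carry over. Pictures are saved under pics/ and viewed, at most 14 in all, crops included, and the job is handed in when it is done.

```bash
mkdir -p pics; cat > h.py <<'E'
import numpy as np, cv2
from station import arm, read_camera
def px2w(c,u,v,z=None):
    f=200/np.tan(np.radians(c["vertical_fov"])/2)
    r=np.array([(u-c["cx"])/f,(v-c["cy"])/f,1.0]); R=np.array(c["R"]);t=np.array(c["t"])
    if z is None:
        return R.T@(r*c["range_z"][int(v),int(u)]-t)
    o=-R.T@t; d=R.T@r
    return o+d*(z-o[2])/d[2]
def cloud(c):
    f=200/np.tan(np.radians(c["vertical_fov"])/2)
    v,u=np.mgrid[0:400,0:640]; D=c["range_z"]
    P=np.stack([(u-c["cx"])/f*D,(v-c["cy"])/f*D,D],-1)-np.array(c["t"])
    return P@np.array(c["R"])
E
python3 - <<'E'
from h import *
import pickle
for n in("top","scene"):
    c=read_camera(n); pickle.dump(c,open(n+".pkl","wb"))
    cv2.imwrite(f"pics/{n}0.png",cv2.resize(c["frame"][:,:,::-1],(800,500),interpolation=cv2.INTER_CUBIC))
    print(n,c["vertical_fov"],c["cx"],c["cy"],np.round(c["R"],3).tolist(),np.round(c["t"],1))
print(arm.observe())
E
```

```text
top 47.181885231832034 317.6875208032212 205.85668978118497 [[0.009, -1.0, -0.025], [-0.995, -0.006, -0.103], [0.103, 0.026, -0.994]] [ -19.2  520.8 1079.3]
scene 49.07731207754337 310.882646037549 196.16321409202146 [[-0.435, 0.9, -0.02], [0.672, 0.31, -0.672], [-0.599, -0.306, -0.74]] [ 233.5 -305.3 1244.5]
{'time': 0.1, 'joint_positions': array([-6.97295384e+01,  1.79984724e+01, -2.74827230e+00,  6.93409073e+01,
        9.79622181e-04,  9.00000157e+01]), 'joint_velocities': array([ 0.11426144, -0.11587542,  0.15919216,  0.07450299,  0.03415102,
       -0.03038051]), 'tau': array([ 1.12902517e-04, -5.40767276e+01,  3.40541160e+01,  1.11973486e-02,
       -3.20288837e-05, -7.46032782e-06]), 'tool_pos': array([ 207.69454879, -562.34582709,  230.53997215]), 'eef_rot': array([[ 9.38067774e-01,  3.46451421e-01, -5.13968948e-04],
       [ 3.46451802e-01, -9.38066667e-01,  1.44099374e-03],
       [ 1.70971921e-05, -1.52981526e-03, -9.99998830e-01]]), 'wrist_force': array([-0.769999  ,  0.68103634,  0.1167978 ]), 'torque': array([ 0.03039662,  0.01713675, -0.04726862]), 'grasp_force': 0.0, 'grip_width': 0.9972210199121161}
```

View pics/top0.png

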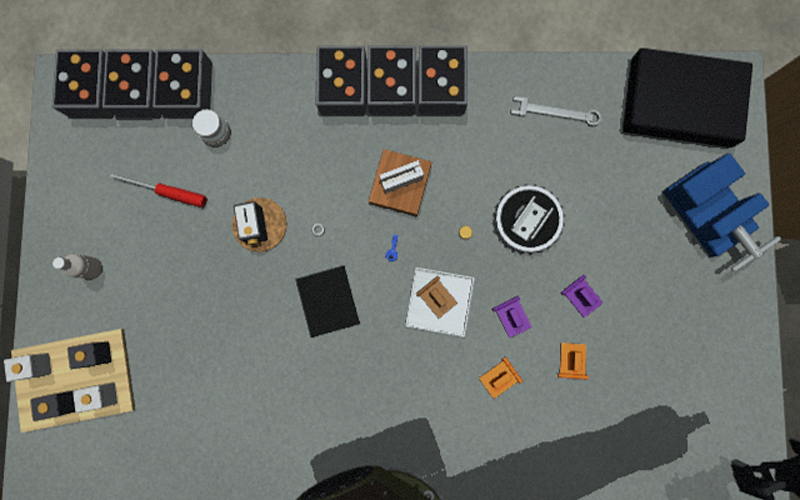

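View pics/scene0.png

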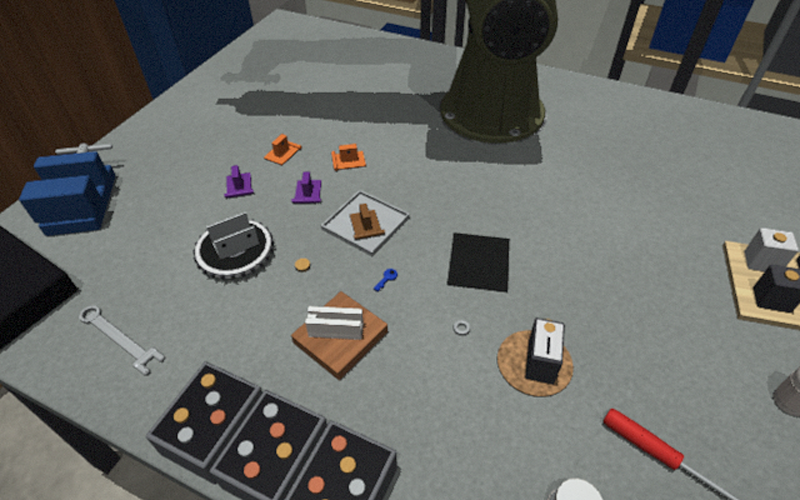

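The top view (800×500) shows the coin lock on the cork pad at (250,222), the bronze flap on the tray at (437,297), the bracket on the turntable at (530,218), the guide on the wooden block at (402,177), the empty mat at (328,300) and the key at (392,249).

Flap-shaped candidates are purple at (513,316) and (582,296), orange at (500,378) and (573,360), and brown at (437,297). Only the brown one is bronze, and it also lies on the tray as described. I'll confirm that in an enlarged crop.

```bash
python3 - <<'E'
from h import *
import pickle
c=pickle.load(open("top.pkl","rb")); s=pickle.load(open("scene.pkl","rb"))
im=c["frame"][:,:,::-1]
cv2.imwrite("pics/topA.png",cv2.resize(im[110:280,180:320],None,fx=3.5,fy=3.5,interpolation=cv2.INTER_CUBIC))
cv2.imwrite("pics/topB.png",cv2.resize(im[110:280,310:460],None,fx=3.5,fy=3.5,interpolation=cv2.INTER_CUBIC))
P=cloud(c);S=cloud(s)
# centres rough then height bands
for n,(u,v),r,bands in [("lock",(250,222),60,[(50,75),(3,9)]),("flap",(437,297),65,[(30,50),(8,15)]),("bracket",(530,218),72,[(50,75),(20,29)]),("guide",(402,177),70,[(50,75),(20,29)]),("mat",(328,300),70,[(2,7)])]:
    p0=P[int(v/1.25),int(u/1.25)]
    print(n,np.round(p0,1))
    for nm,Q in(("top",P),("scene",S)):
      for lo,hi in bands:
        m=(np.hypot(Q[...,0]-p0[0],Q[...,1]-p0[1])<r)&(Q[...,2]>lo)&(Q[...,2]<hi)
        if m.sum()<5: continue
        q=Q[m]; a=cv2.minAreaRect(q[:,:2].astype(np.float32)); print("  ",nm,lo,hi,m.sum(),"z%.1f"%np.median(q[:,2]),np.round(a[0],1),np.round(a[1],1),round(a[2],1))
E
```

```text
lock [583.6 261.9  66.1]
   top 50 75 570 z63.8 [583.1 269.9] [78.9 43.2] 11.2
   top 3 9 488 z4.7 [588. 263.] [108.5 108.8] 0.2
   scene 50 75 948 z65.0 [585.  271.1] [80.7 42.3] 11.3
   scene 3 9 1238 z4.8 [594.4 263.5] [109.3  98.2] 81.2
flap [445.8 -90.3  42.7]
   top 30 50 93 z42.5 [445.4 -93. ] [35.4 13.9] 40.4
   top 8 15 465 z10.3 [438.1 -96.8] [114.5 116. ] 80.2
   scene 30 50 102 z42.5 [447.8 -91.2] [38.1 13.9] 40.8
   scene 8 15 483 z10.3 [439.7 -95.6] [116.8 116.5] 80.6
bracket [ 599.5 -271.4   28.9]
   top 50 75 127 z64.4 [ 594.9 -267.9] [44.4 69.3] 55.5
   top 20 29 1972 z23.8 [ 600.8 -271.1] [134.6 134.1] 74.6
   scene 50 75 433 z59.2 [ 596.7 -267. ] [47.8 69.8] 55.7
   scene 20 29 1382 z23.5 [ 607.1 -265.1] [122.9 135.8] 42.9
guide [677.7 -22.3  38.8]
   top 50 75 329 z60.0 [676.6 -21.8] [31.1 79.4] 21.3
   top 20 29 1124 z23.1 [673.3 -18.5] [100.  110.9] 75.0
   scene 50 75 662 z60.2 [678.9 -20.5] [33.2 80. ] 21.6
   scene 20 29 1613 z23.5 [674.8 -17.2] [101.1 110.7] 74.6
mat [438.2 121.1   4.4]
   top 2 7 1255 z3.6 [436.8 122.4] [129.4 135.9] 7.3
   scene 2 7 1717 z3.7 [439.6 125.5] [134.9 123.3] 2.2
```

View pics/topA.png

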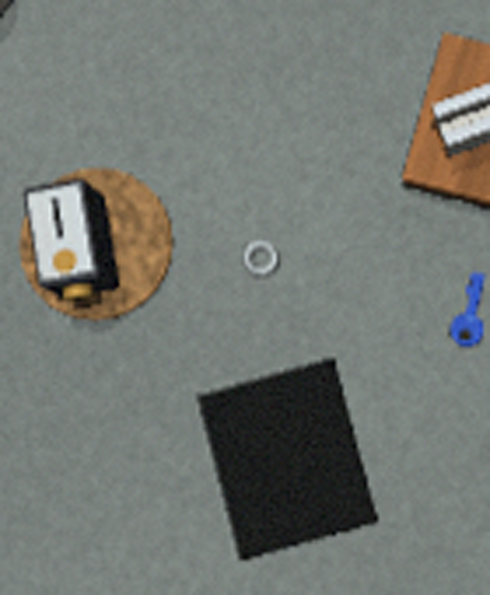

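View pics/topB.png

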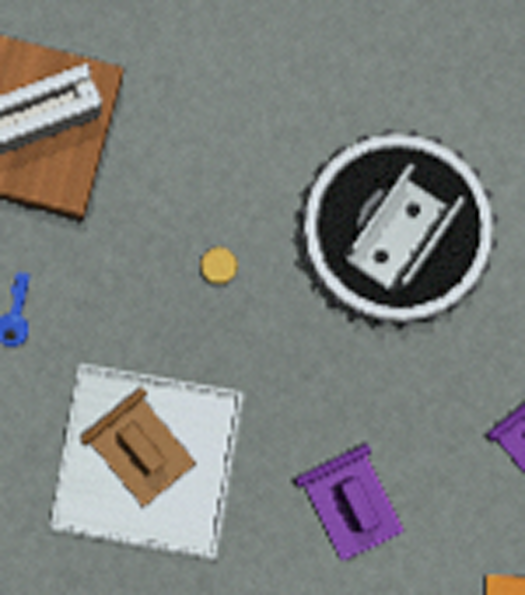

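The enlarged crop confirms it: the bronze flap is on the tray at crop (140,450), and the purple ones beside it are look-alikes. The lug axis is at about 40.6°.

```bash
cat > to.py <<'E'
# to.py x y z yaw [x y z yaw ...]: shifts/turns in present tool axes
import sys; from h import *
s=arm.observe(); R=s["eef_rot"]; p=s["tool_pos"]; yaw=np.degrees(np.arctan2(R[1,0],R[0,0]))
print("t%.1f"%s["time"],np.round(p,1),"yaw%.1f"%yaw,"j",np.round(s["joint_positions"],0),"w%.2f f%.0f"%(s["grip_width"],s["grasp_force"]))
a=np.array(sys.argv[1:],float).reshape(-1,4)
Ri=np.array([[np.cos(np.radians(yaw)),np.sin(np.radians(yaw)),0],[np.sin(np.radians(yaw)),-np.cos(np.radians(yaw)),0],[0,0,-1]])
for t in a:
    d=(t[3]-yaw+90)%180-90
    print(" az %.3f"%(-np.radians(d)),"shift",np.round(Ri.T@(t[:3]-p),1))
E
python3 to.py 447 -92 130 40.6
python3 - <<'E'
from h import *
import pickle
c=pickle.load(open("top.pkl","rb")); print(px2w(c,262.1,240.9,4))
E
```

```text
t0.1 [ 207.7 -562.3  230.5] yaw20.3 j [-70.  18.  -3.  69.   0.  90.] w1.00 f0
 az -0.355 shift [ 387.4 -358.3  100.5]
[436.01636739 120.87114645   4.        ]
```

```bash
python3 -m handwheel '[-0,0,-0.1,30,-28,0,0.5, 0,0,-0.2,60,-55,0,0.5, 0,0,-0.3,90,-83,20,0.5, 0,0,-0.355,118,-109,30,0.5, 0,0,-0.355,146,-135,40,0.5, 0,0,-0.355,174,-161,50,0.5, 0,0,-0.355,202,-187,60,0.5, 0,0,-0.355,230,-213,70,0.5, 0,0,-0.355,258,-239,80,0.5, 0,0,-0.355,286,-264,85,0.5, 0,0,-0.355,310,-287,90,0.5, 0,0,-0.355,330,-305,95,0.5]' 40; python3 to.py 447 -92 130 40.6
```

```text
time: 1.1
tool_pos: [412.0, -159.9, 135.8]
eef_rot: [[0.758, 0.652, -0.0], [0.652, -0.758, 0.001], [0.0, -0.001, -1.0]]
wrist_force: [1.2, -0.2, 0.3]
grip_width: 0.497
grasp_force: 0.0
t1.1 [ 412.  -159.9  135.8] yaw40.7 j [-21.   5. -32.  53.   0. 118.] w0.50 f0
 az 0.002 shift [ 70.8 -28.7   5.8]
```

```bash
python3 -m handwheel '[0,0,0,30,-12,3,0.5, 0,0,0,55,-22,5,0.5, 0,0,0,71,-29,6,0.5, 0,0,0,71,-29,6,0.5, 0,0,0,71,-29,6,0.5]'; python3 to.py 447 -92 15 40.6 447 -92 110 40.6
```

```text
time: 1.52
tool_pos: [446.6, -93.5, 129.9]
eef_rot: [[0.758, 0.653, -0.001], [0.653, -0.758, -0.0], [-0.001, -0.001, -1.0]]
wrist_force: [0.2, -0.6, 0.6]
grip_width: 0.499
grasp_force: 0.0
t1.5 [446.6 -93.5 129.9] yaw40.7 j [-12.   7. -31.  53.  -0. 127.] w0.50 f0
 az 0.002 shift [  1.3  -0.9 114.9]
 az 0.002 shift [ 1.3 -0.9 19.9]
```

```bash
python3 -m handwheel '[0,0,0,1,-1,35,0.5, 0,0,0,1,-1,70,0.5, 0,0,0,1,-1,95,0.5, 0,0,0,1,-1,110,0.5, 0,0,0,1,-1,115,0.5, 0,0,0,1,-1,115,0.5, 0,0,0,1,-1,115,0.1, 0,0,0,1,-1,115,0.1, 0,0,0,1,-1,115,0.1, 0,0,0,1,-1,115,0.1, 0,0,0,1,-1,115,0.1, 0,0,0,1,-1,115,0.1]' 40; python3 to.py 446 -92 110 40.6 437 122 110 40.6
```

```text
time: 2.52
tool_pos: [448.1, -93.2, 16.7]
eef_rot: [[0.759, 0.651, 0.002], [0.651, -0.759, -0.001], [0.001, 0.002, -1.0]]
wrist_force: [-2.1, -1.8, 6.3]
grip_width: 0.157
grasp_force: 40.5
t2.5 [448.1 -93.2  16.7] yaw40.6 j [-12.  15. -39.  37.  -0. 128.] w0.16 f40
 az 0.000 shift [ -0.8  -2.3 -93.3]
 az 0.000 shift [ 131.6 -170.6  -93.3]
```

```bash
python3 -m handwheel '[0,0,0,0,0,-20,0.1, 0,0,0,0,0,-50,0.1, 0,0,0,4,-5,-80,0.1, 0,0,0,16,-22,-93,0.1, 0,0,0,33,-44,-93,0.1, 0,0,0,52,-68,-93,0.1, 0,0,0,71,-92,-93,0.1, 0,0,0,90,-116,-93,0.1, 0,0,0,108,-140,-93,0.1, 0,0,0,122,-160,-93,0.1, 0,0,0,131,-171,-93,0.1, 0,0,0,131,-171,-93,0.1]'; python3 to.py 437 122 15.5 40.6 437 122 110 40.6
```

```text
time: 3.52
tool_pos: [435.0, 124.9, 108.7]
eef_rot: [[0.757, 0.654, 0.001], [0.654, -0.757, 0.001], [0.001, -0.001, -1.0]]
wrist_force: [0.3, 0.6, -2.2]
grip_width: 0.157
grasp_force: 39.5
t3.5 [435.  124.9 108.7] yaw40.8 j [ 16.   7. -33.  49.   0. 155.] w0.16 f39
 az 0.004 shift [-0.4  3.5 93.2]
 az 0.004 shift [-0.4  3.5 -1.3]
```

```bash
python3 -m handwheel '[0,0,0,0,3,30,0.1, 0,0,0,0,3,60,0.1, 0,0,0,0,3,80,0.1, 0,0,0,0,3,88,0.1, 0,0,0,0,3,92,0.1, 0,0,0,0,3,92,0.1, 0,0,0,0,3,92,0.5, 0,0,0,0,3,92,0.5, 0,0,0,0,3,92,0.5, 0,0,0,0,3,70,0.5, 0,0,0,0,3,30,0.6, 0,0,0,0,3,-5,0.75]'; python3 to.py 596 -267.5 130 -34.5
```

```text
time: 4.52
tool_pos: [436.4, 119.8, 114.8]
eef_rot: [[0.759, 0.651, -0.001], [0.651, -0.759, -0.0], [-0.001, -0.0, -1.0]]
wrist_force: [0.7, 0.2, 0.5]
grip_width: 0.72
grasp_force: 0.0
t4.5 [436.4 119.8 114.8] yaw40.6 j [ 15.   7. -32.  50.  -0. 155.] w0.72 f0
 az 1.311 shift [-130.9  397.9  -15.2]
```

```bash
cat > patch.py <<'E'
s=open('to.py').read()
i=s.index("    d=(t[3]"); s=s[:i]+'''    j1=np.degrees(np.arctan2(t[1],t[0])); j60=s["joint_positions"][5]; j10=s["joint_positions"][0]
    o=[]
    for k in(-360,-180,0,180,360):
        d=t[3]+k-yaw; j6=j60+(j1-j10)-d
        if abs(j6)<172: o.append((abs(d),"az %.3f j6 %.0f"%(-np.radians(d),j6)))
    print(min(o)[1],"shift",np.round(Ri.T@(t[:3]-p),1))
'''
open('to.py','w').write(s)
E
python3 patch.py; python3 to.py 596 -267.5 130 -34.5
python3 -m handwheel '[0,0,-0.1,-10,30,-3,0.75, 0,0,-0.22,-21,64,-6,0.75, 0,0,-0.34,-33,100,-9,0.75, 0,0,-0.46,-45,137,-12,0.75, 0,0,-0.58,-57,174,-15,0.75, 0,0,-0.7,-69,211,-15,0.75, 0,0,-0.82,-81,248,-15,0.75, 0,0,-0.94,-93,284,-15,0.75, 0,0,-1.06,-104,318,-15,0.75, 0,0,-1.18,-114,348,-15,0.75, 0,0,-1.3,-123,375,-15,0.75, 0,0,-1.42,-128,390,-15,0.75]' 50
python3 to.py 596 -267.5 130 -34.5
```

```text
t4.5 [436.4 119.8 114.8] yaw40.6 j [ 15.   7. -32.  50.  -0. 155.] w0.72 f0
az -1.831 j6 10 shift [-130.9  397.9  -15.2]
time: 5.52
tool_pos: [594.9, -263.0, 128.8]
eef_rot: [[-0.525, 0.851, 0.002], [0.851, 0.525, -0.002], [-0.002, 0.001, -1.0]]
wrist_force: [0.4, 0.7, 0.1]
grip_width: 0.75
grasp_force: 0.0
t5.5 [ 594.9 -263.   128.8] yaw121.7 j [-24.  26.  -4.  59.  -0.  34.] w0.75 f0
az -0.416 j6 10 shift [-4.4 -1.5 -1.2]
```

```bash

python3 -m handwheel '[0,0,-0.12,-2,0,0,0.75, 0,0,-0.24,-3,0,0,0.75, 0,0,-0.36,-3,0,0,0.75, 0,0,-0.416,-3,0,0,0.75, 0,0,-0.416,-3,0,0,0.75, 0,0,-0.416,-3,0,0,0.75]' 50
python3 to.py 596 -267.5 31 -34.5
```

```text
time: 6.02
tool_pos: [595.4, -262.1, 128.8]
eef_rot: [[-0.821, 0.571, 0.001], [0.571, 0.821, -0.0], [-0.001, 0.0, -1.0]]
wrist_force: [0.2, -1.1, 1.1]
grip_width: 0.749
grasp_force: 0.0
t6.0 [ 595.4 -262.1  128.8] yaw145.2 j [-24.  26.  -4.  59.  -0.  11.] w0.75 f0
az -0.005 j6 10 shift [-3.6 -4.1 97.8]
```

```bash

python3 -m handwheel '[0,0,0,-4,-4,25,0.75, 0,0,0,-4,-4,55,0.75, 0,0,0,-4,-4,80,0.75, 0,0,0,-4,-4,93,0.75, 0,0,0,-4,-4,98,0.75, 0,0,0,-4,-4,98,0.75, 0,0,0,-4,-4,98,0.4, 0,0,0,-4,-4,98,0.4, 0,0,0,-4,-4,98,0.4, 0,0,0,-4,-4,98,0.4, 0,0,0,-4,-4,98,0.4, 0,0,0,-4,-4,98,0.4]' 50
python3 to.py 439 -96.2 110 -34.5; python3 - <<'E'
from h import *
c=read_camera("top"); cv2.imwrite("pics/g1.png",cv2.resize(c["frame"][130:290,220:480,::-1],None,fx=3,fy=3,interpolation=cv2.INTER_CUBIC))
E
```

```text
time: 7.02
tool_pos: [597.7, -268.1, 32.2]
eef_rot: [[-0.822, 0.569, 0.003], [0.569, 0.822, -0.001], [-0.003, 0.001, -1.0]]
wrist_force: [0.3, -0.4, 6.4]
grip_width: 0.507
grasp_force: 52.2
t7.0 [ 597.7 -268.1   32.2] yaw145.3 j [-24.  31. -10.  49.  -0.  11.] w0.51 f52
az -0.004 j6 22 shift [228.3  51.  -77.8]
```

View pics/g1.png

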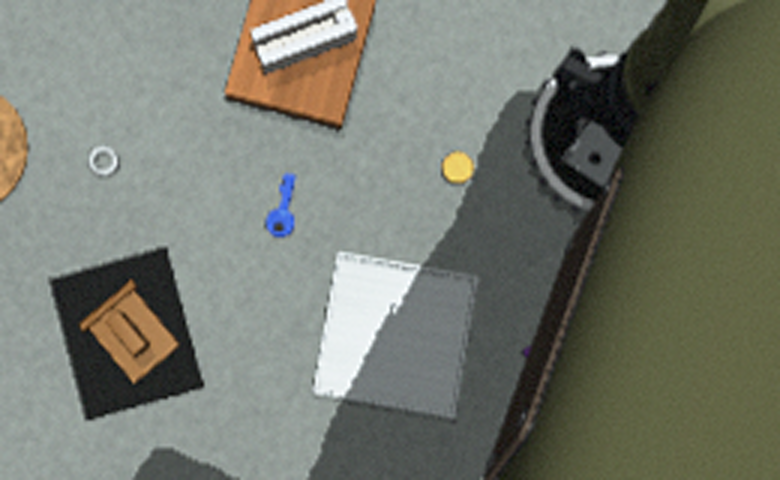

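The flap stands upright on the mat at (130,335), the tray at (395,335) is empty, and the bracket is gripped on the turntable at (595,150).

```bash

python3 -m handwheel '[0,0,0,0,0,-20,0.4, 0,0,0,0,0,-50,0.4, 0,0,0,8,2,-75,0.4, 0,0,0,30,7,-78,0.4, 0,0,0,58,13,-78,0.4, 0,0,0,88,20,-78,0.4, 0,0,0,118,27,-78,0.4, 0,0,0,148,33,-78,0.4, 0,0,0,178,40,-78,0.4, 0,0,0,205,46,-78,0.4, 0,0,0,222,50,-78,0.4, 0,0,0,227,51,-78,0.4]' 50
python3 -m handwheel '[0,0,0,0,0,0,0.4, 0,0,0,0,0,0,0.4]'
python3 to.py 440.4 -97.2 13 -34.5
```

```text
time: 8.07
tool_pos: [435.9, -94.4, 108.2]
eef_rot: [[-0.823, 0.568, -0.002], [0.568, 0.823, 0.001], [0.002, -0.0, -1.0]]
wrist_force: [-0.0, 0.3, -2.4]
grip_width: 0.506
grasp_force: 51.4
time: 8.23
tool_pos: [439.7, -96.7, 108.8]
eef_rot: [[-0.822, 0.569, 0.002], [0.569, 0.822, -0.001], [-0.002, 0.0, -1.0]]
wrist_force: [0.1, -1.2, -1.1]
grip_width: 0.509
grasp_force: 51.4
t8.2 [439.7 -96.7 108.8] yaw145.3 j [-12.   7. -33.  49.  -0.  22.] w0.51 f51
az -0.003 j6 22 shift [-0.9 -0.  95.8]
```

```bash

python3 -m handwheel '[0,0,0,-1,0,30,0.4, 0,0,0,-1,0,60,0.4, 0,0,0,-1,0,82,0.4, 0,0,0,-1,0,91,0.4, 0,0,0,-1,0,95,0.4, 0,0,0,-1,0,95,0.4, 0,0,0,-1,0,95,0.72, 0,0,0,-1,0,95,0.72, 0,0,0,-1,0,95,0.72, 0,0,0,-1,0,70,0.72, 0,0,0,-1,0,30,0.72, 0,0,0,-1,0,-15,0.75]'
python3 to.py 588 271.3 140 11.2
```

```text
time: 9.23
tool_pos: [438.2, -96.6, 120.5]
eef_rot: [[-0.822, 0.569, -0.003], [0.569, 0.822, 0.001], [0.003, -0.001, -1.0]]
wrist_force: [0.6, -0.4, -0.8]
grip_width: 0.754
grasp_force: 0.0
t9.2 [438.2 -96.6 120.5] yaw145.3 j [-12.   7. -32.  51.   0.  22.] w0.75 f0
az -0.801 j6 14 shift [ 86.4 387.8 -19.5]
```

```bash

python3 -m handwheel '[0,0,-0.06,5,24,-10,0.75, 0,0,-0.14,13,58,-18,0.75, 0,0,-0.22,21,94,-20,0.75, 0,0,-0.3,29,131,-20,0.75, 0,0,-0.38,37,168,-20,0.75, 0,0,-0.46,46,205,-20,0.75, 0,0,-0.54,54,242,-20,0.75, 0,0,-0.62,62,279,-20,0.75, 0,0,-0.7,70,316,-20,0.75, 0,0,-0.76,78,350,-20,0.75, 0,0,-0.8,84,376,-20,0.75, 0,0,-0.8,86,387,-20,0.75]'
python3 -m handwheel '[0,0,0,0,0,0,0.75, 0,0,0,0,0,0,0.75]'
python3 to.py 588 271.3 33 11.2;  python3 - <<'E'
from h import *
c=read_camera("top"); cv2.imwrite("pics/g2.png",cv2.resize(c["frame"][130:290,220:480,::-1],None,fx=3,fy=3,interpolation=cv2.INTER_CUBIC))
P=cloud(c)
for n,p0,lo,hi,r in [("bracket",(439,-96),40,55,60),("flap",(437,122),30,50,40),("turntable",(601,-271),18,30,80)]:
    m=(np.hypot(P[...,0]-p0[0],P[...,1]-p0[1])<r)&(P[...,2]>lo)&(P[...,2]<hi)
    print(n,m.sum(),cv2.minAreaRect(P[m][:,:2].astype(np.float32)))
E
```

```text
time: 10.23
tool_pos: [590.5, 274.1, 140.1]
eef_rot: [[-0.98, -0.197, 0.001], [-0.197, 0.98, 0.002], [-0.002, 0.001, -1.0]]
wrist_force: [0.7, 0.9, 0.7]
grip_width: 0.75
grasp_force: 0.0
time: 10.4
tool_pos: [589.0, 269.9, 139.8]
eef_rot: [[-0.981, -0.193, -0.0], [-0.193, 0.981, -0.001], [0.001, -0.001, -1.0]]
wrist_force: [0.2, 0.1, -0.1]
grip_width: 0.753
grasp_force: 0.0
t10.4 [589.  269.9 139.8] yaw-168.9 j [25. 26. -4. 61. -0. 14.] w0.75 f0
az -0.002 j6 14 shift [  0.7   1.6 106.8]
bracket 101 ((439.206298828125, -97.50079345703125), (43.785728454589844, 69.3381576538086), 55.59099197387695)
flap 98 ((436.8905029296875, 117.49122619628906), (35.67688751220703, 14.106086730957031), 41.48923873901367)
turntable 2302 ((600.2919311523438, -270.4837646484375), (135.3712615966797, 134.4458465576172), 12.432153701782227)
```

View pics/g2.png

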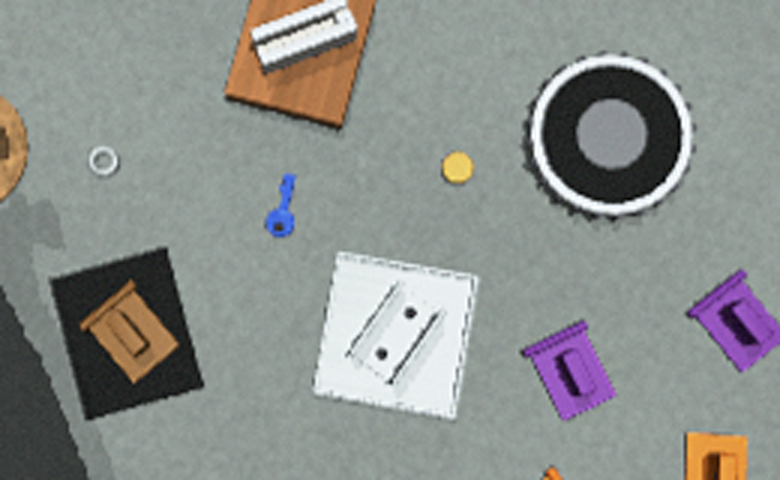

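The bracket is centred in the tray at (395,333), about 1 mm off. The turntable at (612,133) is clear, and the key is untouched at (282,205).

```bash

python3 -m handwheel '[0,0,0,1,2,25,0.75, 0,0,0,1,2,55,0.75, 0,0,0,1,2,82,0.75, 0,0,0,1,2,103,0.75, 0,0,0,1,2,110,0.75, 0,0,0,1,2,110,0.75, 0,0,0,1,2,110,0.4, 0,0,0,1,2,110,0.4, 0,0,0,1,2,110,0.4, 0,0,0,1,2,110,0.4, 0,0,0,1,2,110,0.4, 0,0,0,1,2,110,0.4]' 60
python3 to.py 588 271.3 130 11.2 601.3 -270.5 130 11.2
```

```text
time: 11.45
tool_pos: [589.2, 272.4, 32.1]
eef_rot: [[-0.981, -0.193, 0.003], [-0.193, 0.981, 0.001], [-0.003, 0.0, -1.0]]
wrist_force: [-0.6, -1.3, 7.6]
grip_width: 0.486
grasp_force: 62.2
t11.4 [589.2 272.4  32.1] yaw-168.9 j [ 25.  31. -11.  48.  -0.  14.] w0.49 f62
az -0.001 j6 14 shift [  1.4  -0.8 -97.9]
az -0.001 j6 -35 shift [  92.8 -535.   -97.9]
```

```bash

python3 -m handwheel '[0,0,0,0,0,-20,0.4, 0,0,0,0,0,-50,0.4, 0,0,0,0,-4,-80,0.4, 0,0,0,4,-20,-98,0.4, 0,0,0,9,-50,-98,0.4, 0,0,0,14,-85,-98,0.4, 0,0,0,20,-122,-98,0.4, 0,0,0,27,-159,-98,0.4, 0,0,0,33,-196,-98,0.4, 0,0,0,40,-233,-98,0.4, 0,0,0,46,-270,-98,0.4, 0,0,0,52,-307,-98,0.4]' 60
python3 -m handwheel '[0,0,0,6,-37,0,0.4, 0,0,0,12,-74,0,0.4, 0,0,0,19,-111,0,0.4, 0,0,0,25,-146,0,0.4, 0,0,0,31,-178,0,0.4, 0,0,0,36,-204,0,0.4, 0,0,0,39,-222,0,0.4, 0,0,0,39,-228,0,0.4, 0,0,0,39,-228,0,0.4, 0,0,0,39,-228,0,0.4]'
python3 to.py 602.7 -270.2 51.1 11.2
```

```text
time: 12.45
tool_pos: [595.5, -40.9, 128.2]
eef_rot: [[-0.981, -0.193, 0.0], [-0.193, 0.981, 0.0], [-0.0, 0.0, -1.0]]
wrist_force: [0.5, 0.0, -1.9]
grip_width: 0.479
grasp_force: 61.8
time: 13.28
tool_pos: [601.6, -269.9, 127.8]
eef_rot: [[-0.981, -0.193, -0.0], [-0.193, 0.981, 0.001], [0.0, 0.001, -1.0]]
wrist_force: [0.0, 0.0, -2.3]
grip_width: 0.487
grasp_force: 61.9
t13.3 [ 601.6 -269.9  127.8] yaw-168.9 j [-24.  27.  -3.  60.   0. -35.] w0.49 f62
az -0.001 j6 -35 shift [-1.1 -0.5 76.7]
```

```bash

python3 -m handwheel '[0,0,0,-1,0,25,0.4, 0,0,0,-1,0,50,0.4, 0,0,0,-1,0,65,0.4, 0,0,0,-1,0,73,0.4, 0,0,0,-1,0,76,0.4, 0,0,0,-1,0,76,0.4, 0,0,0,-1,0,76,0.72, 0,0,0,-1,0,76,0.72, 0,0,0,-1,0,76,0.72, 0,0,0,-1,0,55,0.72, 0,0,0,-1,0,20,0.72, 0,0,0,-1,0,-20,0.7]'
python3 to.py 677.7 -21.2 140 -68.6
```

```text
time: 14.28
tool_pos: [601.4, -269.6, 147.5]
eef_rot: [[-0.981, -0.193, -0.003], [-0.193, 0.981, 0.001], [0.003, 0.002, -1.0]]
wrist_force: [1.1, -0.3, 0.5]
grip_width: 0.7
grasp_force: 0.0
t14.3 [ 601.4 -269.6  147.5] yaw-168.9 j [-24.  27.  -1.  63.   0. -35.] w0.70 f0
az 1.392 j6 67 shift [-122.8  229.     7.5]
```

```bash

python3 -m handwheel '[0,0,0.1,-8,15,0,0.65, 0,0,0.22,-18,34,0,0.65, 0,0,0.34,-30,56,0,0.65, 0,0,0.46,-42,78,0,0.65, 0,0,0.58,-54,100,0,0.65, 0,0,0.7,-66,122,0,0.65, 0,0,0.82,-78,144,0,0.65, 0,0,0.94,-90,166,0,0.65, 0,0,1.06,-101,187,0,0.65, 0,0,1.18,-112,207,4,0.65, 0,0,1.3,-119,222,6,0.65, 0,0,1.392,-123,229,7,0.65]'
python3 -m handwheel '[0,0,0,0,0,0,0.65, 0,0,0,0,0,0,0.65, 0,0,0,0,0,0,0.65]'
python3 to.py 677.7 -21.2 28 -68.6;  python3 - <<'E'
from h import *
c=read_camera("top"); cv2.imwrite("pics/g3.png",cv2.resize(c["frame"][100:290,180:480,::-1],None,fx=2.6,fy=2.6,interpolation=cv2.INTER_CUBIC))
P=cloud(c)
for n,p0,lo,hi,r in [("lock",(601,-271),78,95,60),("guide",(677,-21),50,70,60),("cork",(588,263),3,9,64)]:
    m=(np.hypot(P[...,0]-p0[0],P[...,1]-p0[1])<r)&(P[...,2]>lo)&(P[...,2]<hi)
    if m.sum()>4: print(n,m.sum(),cv2.minAreaRect(P[m][:,:2].astype(np.float32)),np.median(P[m][:,2]))
E
```

```text
time: 15.28
tool_pos: [680.1, -19.3, 141.5]
eef_rot: [[-0.361, 0.933, 0.001], [0.933, 0.361, 0.001], [0.0, 0.001, -1.0]]
wrist_force: [-0.1, -0.5, 0.6]
grip_width: 0.645
grasp_force: 0.0
time: 15.53
tool_pos: [679.4, -22.5, 141.5]
eef_rot: [[-0.366, 0.931, 0.001], [0.931, 0.366, -0.0], [-0.001, 0.001, -1.0]]
wrist_force: [0.2, -0.2, 0.2]
grip_width: 0.653
grasp_force: 0.0
t15.5 [679.4 -22.5 141.5] yaw111.5 j [-2. 29.  2. 63. -0. 67.] w0.65 f0
az 0.001 j6 67 shift [  1.8  -1.1 113.5]
lock 553 ((601.7786865234375, -270.31622314453125), (69.94823455810547, 43.043479919433594), 11.736567497253418) 83.50831384031598
cork 932 ((589.2574462890625, 260.34954833984375), (112.5811538696289, 117.1672592163086), 74.54572296142578) 4.634356616270784
```

View pics/g3.png

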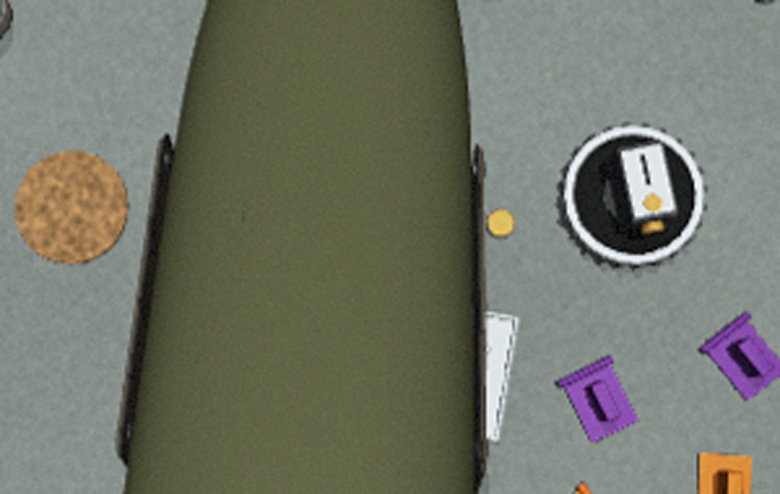

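The lock stands upright on the turntable at (640,195), about 1 mm from the centre. The cork pad at (72,208) is free.

```bash

python3 -m handwheel '[0,0,0,2,-1,25,0.65, 0,0,0,2,-1,55,0.65, 0,0,0,2,-1,85,0.65, 0,0,0,2,-1,106,0.65, 0,0,0,2,-1,113,0.65, 0,0,0,2,-1,113,0.65, 0,0,0,2,-1,113,0.25, 0,0,0,2,-1,113,0.25, 0,0,0,2,-1,113,0.25, 0,0,0,2,-1,113,0.25, 0,0,0,2,-1,113,0.25, 0,0,0,2,-1,113,0.25]' 35
python3 to.py 677.7 -21.2 130 -68.6 588.8 263.5 120 -68.6
python3 - <<'E'
from h import *
import pickle
c=pickle.load(open("top.pkl","rb"));f=c["frame"].astype(int)
c2=read_camera("top");g=c2["frame"].astype(int)
h=cv2.cvtColor(c2["frame"],cv2.COLOR_RGB2HSV)[150:210,178:236]
m=((h[...,1]>70)&(h[...,0]<25)).astype(np.uint8)
cs=max(cv2.findContours(m,0,1)[0],key=len); e=cv2.fitEllipse(cs); print(e); print(px2w(c2,e[0][0]+178,e[0][1]+150,5))
E
```

```text
time: 16.58
tool_pos: [679.3, -20.6, 30.2]
eef_rot: [[-0.364, 0.931, 0.004], [0.931, 0.364, -0.001], [-0.002, 0.003, -1.0]]
wrist_force: [-0.1, -0.3, 6.2]
grip_width: 0.349
grasp_force: 35.7
t16.6 [679.3 -20.6  30.2] yaw111.4 j [-2. 34. -6. 50. -0. 67.] w0.35 f36
az -0.000 j6 67 shift [ -0.   -1.7 -99.8]
az -0.000 j6 93 shift [297.5  19.3 -89.8]
((28.943391799926758, 29.226749420166016), (42.08829116821289, 43.06999969482422), 48.29100036621094)
[588.21601109 261.93312055   5.        ]
```

```bash

python3 -m handwheel '[0,0,0,0,0,-20,0.25, 0,0,0,0,0,-50,0.25, 0,0,0,5,0,-80,0.25, 0,0,0,25,2,-90,0.25, 0,0,0,58,4,-90,0.25, 0,0,0,94,6,-90,0.25, 0,0,0,130,8,-90,0.25, 0,0,0,166,10,-90,0.25, 0,0,0,202,13,-90,0.25, 0,0,0,236,15,-90,0.25, 0,0,0,265,17,-90,0.25, 0,0,0,285,18,-90,0.25]' 35
python3 -m handwheel '[0,0,0,8,1,0,0.25, 0,0,0,12,1,0,0.25, 0,0,0,12,1,0,0.25, 0,0,0,12,1,0,0.25]'
python3 to.py 588.8 263 11.2 -68.6
```

```text
time: 17.63
tool_pos: [589.4, 254.6, 118.5]
eef_rot: [[-0.367, 0.93, 0.0], [0.93, 0.367, 0.001], [0.001, 0.001, -1.0]]
wrist_force: [-0.1, -0.2, -1.8]
grip_width: 0.345
grasp_force: 35.0
time: 17.97
tool_pos: [587.4, 262.2, 118.0]
eef_rot: [[-0.364, 0.931, 0.0], [0.931, 0.364, -0.001], [-0.001, -0.0, -1.0]]
wrist_force: [1.0, -0.3, -1.4]
grip_width: 0.346
grasp_force: 35.0
t18.0 [587.4 262.2 118. ] yaw111.3 j [24. 26. -6. 58. -0. 93.] w0.35 f35
az -0.001 j6 93 shift [  0.2   1.6 106.8]
```

```bash

python3 -m handwheel '[0,0,0,0,1,30,0.25, 0,0,0,0,1,65,0.25, 0,0,0,0,1,90,0.25, 0,0,0,0,1,102,0.25, 0,0,0,0,1,106,0.25, 0,0,0,0,1,106,0.25, 0,0,0,0,1,106,0.55, 0,0,0,0,1,106,0.55, 0,0,0,0,1,106,0.55, 0,0,0,0,1,80,0.55, 0,0,0,0,1,40,0.55, 0,0,0,0,1,0,0.5]'
python3 to.py 437.5 118 120 41
```

```text
time: 18.97
tool_pos: [586.9, 262.9, 118.3]
eef_rot: [[-0.364, 0.931, -0.002], [0.931, 0.364, -0.001], [-0.0, -0.003, -1.0]]
wrist_force: [1.0, 0.6, -0.5]
grip_width: 0.503
grasp_force: 0.0
t19.0 [586.9 262.9 118.3] yaw111.4 j [24. 26. -6. 58. -0. 93.] w0.50 f0
az 1.228 j6 154 shift [ -80.5 -192.    -1.7]
```

```bash

python3 -m handwheel '[0,0,0.1,-6,-14,0,0.5, 0,0,0.21,-14,-33,0,0.5, 0,0,0.32,-22,-53,0,0.5, 0,0,0.43,-30,-72,0,0.5, 0,0,0.54,-38,-91,0,0.5, 0,0,0.65,-46,-110,0,0.5, 0,0,0.76,-54,-129,0,0.5, 0,0,0.87,-62,-148,0,0.5, 0,0,0.98,-70,-167,0,0.5, 0,0,1.09,-77,-182,0,0.5, 0,0,1.19,-80,-190,0,0.5, 0,0,1.228,-80,-192,0,0.5]'
python3 -m handwheel '[0,0,0,0,0,0,0.5, 0,0,0,0,0,0,0.5, 0,0,0,0,0,0,0.5]'
python3 to.py 437.5 118.5 14.5 41;  python3 - <<'E'
from h import *
c=read_camera("top"); cv2.imwrite("pics/g4.png",cv2.resize(c["frame"][100:290,180:480,::-1],None,fx=2.6,fy=2.6,interpolation=cv2.INTER_CUBIC))
s=read_camera("scene")
for k,C in(("top",c),("scene",s)):
  P=cloud(C)
  for n,p0,lo,hi,r in [("guide",(589,263),30,60,60),("cork",(588,263),3,9,60),("block",(674,-18),20,29,80),("flap",(437,118),30,47,40)]:
    m=(np.hypot(P[...,0]-p0[0],P[...,1]-p0[1])<r)&(P[...,2]>lo)&(P[...,2]<hi)
    if m.sum()>4: print(k,n,m.sum(),cv2.minAreaRect(P[m][:,:2].astype(np.float32)),np.median(P[m][:,2]))
E
```

```text
time: 19.97
tool_pos: [437.3, 117.9, 118.5]
eef_rot: [[0.758, 0.652, 0.0], [0.652, -0.758, -0.0], [0.0, 0.0, -1.0]]
wrist_force: [1.0, -0.1, -0.4]
grip_width: 0.499
grasp_force: 0.0
time: 20.22
tool_pos: [439.0, 119.3, 118.4]
eef_rot: [[0.754, 0.657, 0.001], [0.657, -0.754, 0.0], [0.001, 0.0, -1.0]]
wrist_force: [-0.5, -1.0, 0.0]
grip_width: 0.501
grasp_force: 0.0
t20.2 [439.  119.3 118.4] yaw41.1 j [ 15.   7. -32.  51.   0. 154.] w0.50 f0
az 0.002 j6 154 shift [ -1.7  -0.4 103.9]
top guide 254 ((588.421875, 261.5049743652344), (30.18955421447754, 81.00743103027344), 21.63558578491211) 41.33648785382583
top cork 298 ((608.1704711914062, 264.25311279296875), (69.62434387207031, 115.26942443847656), 5.851099967956543) 4.50880781629348
top block 1618 ((672.9603881835938, -18.45742416381836), (100.00440979003906, 110.45983123779297), 74.88506317138672) 23.058558356172927
top flap 32 ((428.9143371582031, 109.3846435546875), (13.018438339233398, 13.78636360168457), 48.072147369384766) 40.75394371668852
scene guide 742 ((589.98779296875, 262.67431640625), (31.906030654907227, 80.14663696289062), 21.389694213867188) 41.111791836848184
scene cork 1265 ((592.7147216796875, 263.3436584472656), (108.87581634521484, 107.66954040527344), 62.95591354370117) 4.800274443299804
scene block 2619 ((674.8143310546875, -17.141494750976562), (101.09857940673828, 110.38228607177734), 75.04663848876953) 23.407059721321264
scene flap 131 ((439.0972595214844, 119.09442138671875), (36.09132766723633, 14.392341613769531), 40.422664642333984) 41.854406291535106
```

View pics/g4.png

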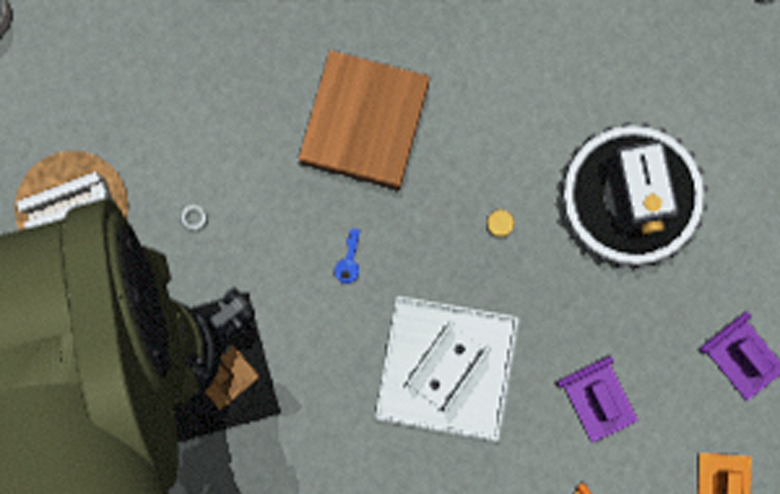

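The wooden block at (365,118) is clear, and the guide lies well on the cork pad at about (60,195), roughly 1 mm off. The flap is still on the mat under the gripper.

```bash

python3 -m handwheel '[0,0,0,-1,0,30,0.5, 0,0,0,-1,0,62,0.5, 0,0,0,-1,0,88,0.5, 0,0,0,-1,0,100,0.5, 0,0,0,-1,0,104,0.5, 0,0,0,-1,0,104,0.5, 0,0,0,-1,0,104,0.1, 0,0,0,-1,0,104,0.1, 0,0,0,-1,0,104,0.1, 0,0,0,-1,0,104,0.1, 0,0,0,-1,0,104,0.1, 0,0,0,-1,0,104,0.1]' 40
python3 to.py 438 118.3 130 41 673.9 -17.8 130 41
```

```text
time: 21.32
tool_pos: [438.9, 118.8, 15.2]
eef_rot: [[0.754, 0.656, 0.003], [0.656, -0.754, 0.001], [0.003, 0.001, -1.0]]
wrist_force: [-0.5, -0.3, 6.7]
grip_width: 0.149
grasp_force: 40.5
t21.3 [438.9 118.8  15.2] yaw41.0 j [ 15.  14. -39.  36.   0. 154.] w0.15 f40
az 0.000 j6 154 shift [  -1.    -0.2 -114.8]
az 0.000 j6 137 shift [  87.6  257.3 -114.8]
```

```bash

python3 -m handwheel '[0,0,0,0,0,-20,0.1, 0,0,0,0,0,-50,0.1, 0,0,0,0,0,-85,0.1, 0,0,0,5,15,-110,0.1, 0,0,0,15,43,-115,0.1, 0,0,0,27,78,-115,0.1, 0,0,0,39,113,-115,0.1, 0,0,0,51,148,-115,0.1, 0,0,0,63,183,-115,0.1, 0,0,0,75,217,-115,0.1, 0,0,0,83,242,-115,0.1, 0,0,0,88,257,-115,0.1]' 40
python3 -m handwheel '[0,0,0,0,0,0,0.1, 0,0,0,0,0,0,0.1, 0,0,0,0,0,0,0.1]'
python3 to.py 674.6 -17.1 35.2 41
```

```text
time: 22.32
tool_pos: [674.8, -19.9, 128.5]
eef_rot: [[0.756, 0.655, 0.001], [0.655, -0.756, -0.001], [0.0, 0.001, -1.0]]
wrist_force: [-0.3, 0.5, -2.5]
grip_width: 0.154
grasp_force: 39.4
time: 22.57
tool_pos: [671.5, -17.5, 128.5]
eef_rot: [[0.754, 0.656, -0.002], [0.656, -0.754, 0.0], [-0.001, -0.001, -1.0]]
wrist_force: [0.3, -1.0, -2.4]
grip_width: 0.156
grasp_force: 39.5
t22.6 [671.5 -17.5 128.5] yaw41.0 j [ -1.  29.  -0.  61.   0. 137.] w0.16 f39
az 0.000 j6 138 shift [ 2.6  1.7 93.3]
```

```bash

python3 -m handwheel '[0,0,0,2,2,30,0.1, 0,0,0,2,2,60,0.1, 0,0,0,2,2,80,0.1, 0,0,0,2,2,89,0.1, 0,0,0,2,2,92,0.1, 0,0,0,2,2,93,0.1, 0,0,0,2,2,93,0.5, 0,0,0,2,2,93,0.5, 0,0,0,2,2,93,0.5, 0,0,0,2,2,70,0.5, 0,0,0,2,2,30,0.5, 0,0,0,2,2,-10,0.5]'
python3 to.py 500 -300 230 41
```

```text
time: 23.57
tool_pos: [674.4, -18.0, 139.6]
eef_rot: [[0.755, 0.656, -0.002], [0.656, -0.755, 0.0], [-0.002, -0.001, -1.0]]
wrist_force: [0.1, 0.8, 0.7]
grip_width: 0.504
grasp_force: 0.0
t23.6 [674.4 -18.  139.6] yaw41.0 j [ -2.  29.   1.  62.  -0. 137.] w0.50 f0
az 0.000 j6 108 shift [-316.7   98.3  -90.4]
```

```bash

python3 -m handwheel '[0,0,0,0,0,-30,0.5, 0,0,0,-10,3,-65,0.5, 0,0,0,-35,10,-90,0.5, 0,0,0,-70,20,-90,0.5, 0,0,0,-106,31,-90,0.5, 0,0,0,-143,42,-90,0.5, 0,0,0,-180,53,-90,0.5, 0,0,0,-217,64,-90,0.5, 0,0,0,-254,75,-90,0.5, 0,0,0,-290,85,-90,0.5, 0,0,0,-320,94,-90,0.5, 0,0,0,-340,100,-90,0.5]'
python3 -m handwheel '[0,0,0,-30,9,0,0.5, 0,0,0,-60,18,0,0.5, 0,0,0,-90,27,0,0.5, 0,0,0,-100,29,0,0.5, 0,0,0,-100,29,0,0.5]'
python3 - <<'E'
from h import *
c=read_camera("top"); cv2.imwrite("pics/g5.png",cv2.resize(c["frame"][100:290,180:480,::-1],None,fx=2.6,fy=2.6,interpolation=cv2.INTER_CUBIC))
s=read_camera("scene")
for k,C in(("top",c),("scene",s)):
  P=cloud(C)
  for n,p0,lo,hi,r in [("guide",(589,263),30,60,60),("cork",(588,263),3,9,60),("block",(674,-18),20,29,80),("flap",(674,-18),45,70,40),("lock",(601,-270),78,90,60),("bracket",(439,-96),40,55,60),("tray",(439,-96),9,15,90)]:
    m=(np.hypot(P[...,0]-p0[0],P[...,1]-p0[1])<r)&(P[...,2]>lo)&(P[...,2]<hi)
    if m.sum()>4: a=cv2.minAreaRect(P[m][:,:2].astype(np.float32)); print(k,n,m.sum(),np.round(a[0],1),np.round(a[1],1),round(a[2],1))
E
```

```text
time: 24.57
tool_pos: [483.0, -319.3, 230.4]
eef_rot: [[0.756, 0.654, 0.001], [0.655, -0.756, -0.002], [-0.0, 0.002, -1.0]]
wrist_force: [0.5, -0.4, 0.4]
grip_width: 0.501
grasp_force: 0.0
time: 24.98
tool_pos: [426.8, -406.4, 229.9]
eef_rot: [[0.757, 0.653, 0.001], [0.653, -0.757, -0.002], [-0.0, 0.002, -1.0]]
wrist_force: [0.1, 0.3, 0.3]
grip_width: 0.497
grasp_force: 0.0
top guide 335 [587.7 261.3] [31.3 79.9] 21.3
top cork 634 [590.2 260.7] [108.  112.2] 41.1
top block 1384 [672.9 -18.5] [ 99.8 110.6] 75.1
top flap 104 [674.3 -20.2] [35.7 13.9] 41.0
top lock 554 [ 601.8 -270. ] [69.8 42.5] 11.5
top bracket 102 [439.3 -97.6] [43.7 69.5] 55.3
top tray 322 [437.9 -97.4] [116.  115.9] 80.5
scene guide 735 [589.7 262.5] [32.5 80. ] 20.9
scene cork 1266 [591.2 264.6] [108.8 109.3] 13.2
scene block 2123 [674.6 -17. ] [101.2 111.1] 75.6
scene flap 167 [676.6 -18.3] [37.1 14. ] 40.9
scene lock 522 [ 603.4 -268.9] [73.4 42.9] 11.9
scene bracket 180 [441.  -96.3] [47.5 68.8] 54.2
scene tray 371 [439.6 -96.2] [117.8 117.6] 80.4
```

View pics/g5.png

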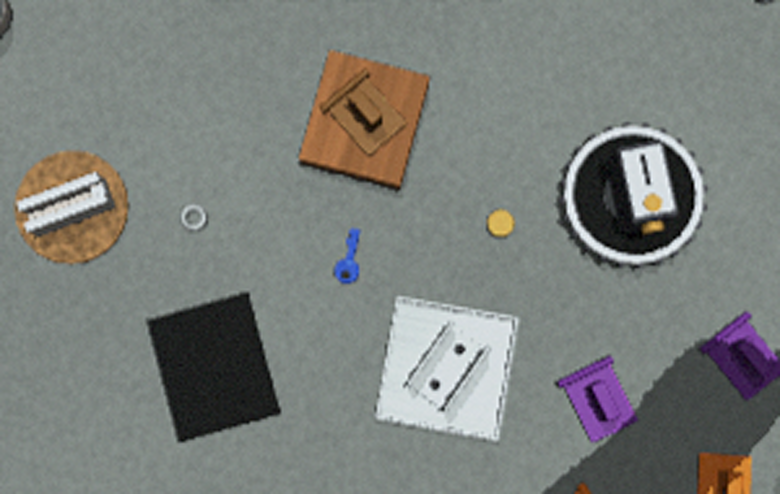

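All four parts stand upright within about 2 mm of their centres: lock (640,190), flap (367,112), bracket (447,368), guide (65,203). The key at (347,257) has not moved, so I'm handing in.

```bash
python3 -c "
from station import arm
print(arm.hand_in())"
```

```text
the job is handed in; nothing more can be done
None
```

The job is handed in at about 25 s on the robot's clock: the coin lock, bronze flap, bracket and coin guide each stand upright and released within about 2 mm of the middle of their places, and the key was left alone.

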